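# Fill the three-pocket counting board with sample capsules

## Task

Roll the stray capsule off the infeed shelf onto the counting board without lifting it, then tip the board fully down at the run-out end so that all the capsules roll out of the channel and over the pockets, and tip it fully the other way so that all three pockets are filled and the spare ones roll back into the channel. Finally set the board level, with one capsule seated in each pocket and the two spares in the channel; do not lift any capsule and leave the other things on the bench where they are.

Things in the scene. Friction and masses are not known exactly. Their poses are not given: they have to be found in the camera images.
- stand: Fixed stand: grey foot plate 160 x 400 x 8 mm, two uprights carrying the tilting board, and a fixed infeed shelf. Origin: on the bench, straight under the middle of the board's hinge. y runs along the board from the channel end (-y) to the run-out end and shelf (+y); x is parallel to the hinge; the press ears are on the +x side.
- shelf_lip (a point): Middle of the level grey infeed shelf's open edge, on its top, at stand y = 78 mm, 169 mm above the bench. The shelf runs to y = 226 mm (7 mm high stop there), 84 mm clear between 11 mm high side guides. A capsule pushed over the edge (towards stand -y) drops about 25 mm onto the board's run-out while the channel end is down.
- board (a joint): Tilt of the counting board about its hinge, rad. 0 is level; -0.42 (its start, on a stop) is channel end fully down; +0.42 is the other stop, run-out end fully down. The hinge is stiff and stays where it is left; an ear takes about 5 to 15 N to press down. If capsules bunch up and jam over a pocket, rocking the board back to about level and down again frees them.
- board_mid (a point): Middle of the board's hinge line, 95 mm above the bench; turns with the board (x, y as the stand when level). The board is a grey tray 84 mm wide inside, y = -137 to 103 mm, wall tops at z = 27 (40 at the channel's end), top face at z = 14. From y = -47 to -137 mm it slopes down 0.12 rad to the end wall: the channel. Then three cross slots 23.5 mm wide (pockets), then the flat run-out, y = 51 to 103 mm.
- ear_channel (a point): Centre of the top of the press ear at the channel end: flat pad, 50 mm (x) by 44 mm (y), 6 mm thick, on a short arm out of the board's side, at board_mid x = 115, y = -110, z = 14 mm. Pressing it down lowers the channel end. Turns with the board.
- ear_runout (a point): The same kind of ear at the run-out end, at board_mid x = 115, y = 83, z = 14 mm. Pressing it down lowers the run-out end. Turns with the board.
- pocket0 (a point): Where the centre of a capsule lies when seated in pocket 0 (next to the channel); a seated capsule's top is about flush with the board, so others roll over it. Turns with the board.
- pocket1 (a point): Where the centre of a capsule lies when seated in pocket 1 (the middle one); a seated capsule's top is about flush with the board, so others roll over it. Turns with the board.
- pocket2 (a point): Where the centre of a capsule lies when seated in pocket 2 (next to the run-out); a seated capsule's top is about flush with the board, so others roll over it. Turns with the board.
- capsule0_c (a point): Centre of a white, polished (slippery) round-ended capsule, 22 mm in diameter, 80 mm long along its x axis, with a thin steel band, about 35 g; all five are alike. It starts in the channel.
- capsule1_c (a point): Centre of a white, polished (slippery) round-ended capsule, 22 mm in diameter, 80 mm long along its x axis, with a thin steel band, about 35 g; all five are alike. It starts in the channel.
- capsule2_c (a point): Centre of a white, polished (slippery) round-ended capsule, 22 mm in diameter, 80 mm long along its x axis, with a thin steel band, about 35 g; all five are alike. It starts in the channel.
- capsule3_c (a point): Centre of a white, polished (slippery) round-ended capsule, 22 mm in diameter, 80 mm long along its x axis, with a thin steel band, about 35 g; all five are alike. It starts in the channel.
- capsule4_c (a point): Centre of a white, polished (slippery) round-ended capsule, 22 mm in diameter, 80 mm long along its x axis, with a thin steel band, about 35 g; all five are alike. This is the stray one: it starts on the infeed shelf, lying across it, centre 180 mm above the bench, free to roll.
- jar: Bystander: amber glass jar, 60 mm wide, 75 mm high; origin under its centre. Leave alone.
- dish: Bystander: shallow white dish, 90 mm wide, 18 mm high; origin under its centre. Leave alone.
- pen_rest: Bystander: black pen rest 50 x 150 x 12 mm with a steel pen on it; origin under its centre. Leave alone.
- slide_box: Bystander: closed grey slide box 70 x 110 x 35 mm; origin under its centre. Leave alone.
Mind the look-alikes: they are no part of the job. Leave any brown or green look-alike of the part that bears capsule2_c alone.

How it is judged:
By the outcome, as a careful person would: the job done as asked, in the order asked, and still so for the second after the job is handed in, with the robot touching nothing.
It also fails if it takes over 72 s, if anything falls off the work surface, if the arm or the gripper's body presses on something with over 40 N, if the wrist force passes 120 N, or if a joint passes its speed limit or range.

## Robot

A 6-joint arm with a two-finger parallel gripper is mounted at the origin on the work surface. World frame = base frame: x ahead of the robot, y to its left, z up, the work surface at z = 0. Lengths are in m, angles in rad, forces in N, time in s.
With the tool pointing down it reaches from about 0.375 to 0.975 m from the base axis. Payload 3.8 kg.
Tool frame: the origin (TCP) lies midway between the tips of the shut fingers; the grasp point (between the pads) lies 19 mm behind it; z points along the fingers, y is the direction in which the jaws open and shut (so a half turn about z gives the same grasp; the last joint's range is limited). The gripper opens to 85 mm and grips with 20 to 120 N. Pads are 22 mm wide; open, the fingers measure 114 mm over their backs; the gripper's body (76 mm by 85 mm) begins 54 mm behind the grasp point. The pads swing forward as they close: fully open they stand 13 mm farther back than shut.
Start: joints at [-1.166, 0.264, 1.604, -0, 1.274, -0.037], TCP at [0.289, -0.61, 0.196] pointing down, gripper open.
Joint ranges: [-2.63, 2.63], [-0.94, 2.18], [0.31, 2.57], [-1.31, 4.45], [0, 2.66], [-2.55, 2.55]. Speed limits (rad/s): [2.57, 2.57, 3.14, 3.14, 3.14, 3.14].

## Interface

Orientations are given as a rotation vector (axis times angle).
In Python, from bench import arm gives the robot as it stands. The module is installed in compiled form; this text tells all that it offers.
- The arm moves only by the tool servo_tool, never from a script. Its argument "motion" is a list of rows, each an object with "xyz": the shift along the tool's x, y, z in mm, a list of three; "turn": the turn about the tool's z in degrees. In form: [{"xyz": [tx, ty, tz], "turn": turn}, ...]. A call has 1 to 8 rows; each row is the pose to reach, as a shift and turn from the pose commanded when the call began, along the tool's axes at that moment; what a row does not reach only later rows make up. A row lasts 1/10 s, in which the tool goes at most 50 mm and 8.59 degrees, less where a joint would pass 70% of its speed; a pose out of reach is approached as far as the arm can. A call with a gripper value outside its range is refused whole. "hand" is the closure, from -1 (fully open) to 1 (shut), so that 0 is half open, set as the call begins (left out, the last holds). The fingers move at their own pace and stop on an object; "squeeze" is the grip in N (left out, the last holds). Time passes only in rows, so rows that repeat a pose let the fingers close. It gives the time, the measured TCP pose, the force and the opening at its end, in the units of the state.
- arm.sense(): the state, without advancing time (a new reading comes with each control period).
- arm.camera(name): name is "side" or "top" or "wrist"; returns a dict with "frame" (420x560x3 uint8, blue, green, red), "range_z" (420x560 float32, m along the optical axis (not along the pixel's ray), 0 where there is no reading), "fx", "fy", "cx", "cy" (pixels), "pose" (4x4, takes a point from camera to world coordinates). Camera axes: x right, y up, looking along -z (the intrinsics and any distortion apply to the point x, -y, -z); pixel columns grow to the right and rows downward; lengths in m; the calibration is good to about 2 mm. The wrist camera is an equidistant fisheye: a pixel r from the principal point sees the ray r / f radians off the axis. A picture is of the moment at which its call begins.
- arm.close_job(): hands the job in, once; it reports no verdict.
The state is a dict: "t": time; "q": joint angles; "joint_vel": joint speeds; "tau": joint torques, N m; "tcp_pos": TCP position; "tool_rot": TCP orientation; "contact_force": force on the tool from outside, world axes, zero at the start; "ft_torque": the same for the moment, N m; "opening": finger opening in m.
Only numpy, scipy, OpenCV 4.12 (cv2) and the standard library are available. Lean on these libraries where they do the work, as an engineer would, in place of code of your own. Each camera call takes 0.05 s, during which the arm holds its last target. There are 200 camera calls.

## Working session

There is one attempt and no reset: what is moved stays moved. The work goes in short steps, Python scripts to look and compute and a tool call to move; the robot and the scene stay as the last step left them, time stands still between calls to the robot, and variables do not carry over. Pictures are saved under pics/ and viewed, about 8 in all and at most 12, crops included, and the job is handed in when it is done.

Besides the shell and the picture viewer there is one more tool, called after "Request:" as name([rows], argument=value, ...), one row to a line, values as JSON. servo_tool: Moves the arm, as the interface text tells. Its arguments: {"type":"object","properties":{"motion":{"type":"array","items":{"type":"object","properties":{"xyz":{"type":"array","items":{"type":"number"}},"turn":{"type":"number"}}}},"hand":{"type":"number"},"squeeze":{"type":"number"}},"required":["motion"]}

```bash
mkdir -p pics
cat > h.py <<'E'
import numpy as np, cv2
from bench import arm
def snap(n,f):
    c=arm.camera(n); cv2.imwrite('pics/'+f+'.png',c['frame']); np.savez('pics/'+f+'.npz',**c); return c
def load(f): return dict(np.load('pics/'+f+'.npz'))
def cloud(c):
    v,u=np.mgrid[0:420,0:560]; z=c['range_z']
    p=np.stack([(u-c['cx'])/c['fx']*z,-(v-c['cy'])/c['fy']*z,-z],-1)
    return p@c['pose'][:3,:3].T+c['pose'][:3,3]
E
python3 - <<'E'
from h import *
a=snap('top','top0'); b=snap('side','side0')
cv2.imwrite('pics/both.png',np.hstack([a['frame'],b['frame']])[:,:,:] if 0 else cv2.resize(np.vstack([a['frame'],b['frame']]),(450,600)))
print(arm.sense()); print(a['pose'],b['pose'])
E
```

```text
{'t': 0.1, 'q': array([-1.16592346e+00,  2.64723366e-01,  1.60529683e+00,  8.89818801e-06,
        1.27373437e+00, -3.69304039e-02]), 'joint_vel': array([-5.59069751e-05, -1.31472777e-03, -2.55819235e-03, -9.31825908e-05,
       -1.50069145e-03,  5.82440384e-04]), 'tau': array([ 4.56098969e-04, -5.16707683e+01, -3.68588841e+01,  6.23532458e-06,
        6.30921437e-03,  3.52873144e-06]), 'tcp_pos': array([ 0.2882857 , -0.60947979,  0.19462387]), 'tool_rot': array([-3.06317840e+00, -6.87882542e-01,  6.07686879e-04]), 'contact_force': array([0.46842555, 0.3593965 , 0.14058643]), 'ft_torque': array([ 0.0385617 , -0.0266718 , -0.04095873]), 'opening': 0.08537612770025874}
[[ 2.60448764e-02  9.77743672e-01 -2.08180152e-01  3.19520878e-01]
 [-9.99660217e-01  2.52537855e-02 -6.45737722e-03  1.12744007e-02]
 [-1.05632281e-03  2.08277597e-01  9.78069183e-01  1.27506753e+00]
 [ 0.00000000e+00  0.00000000e+00  0.00000000e+00  1.00000000e+00]] [[ 0.7142593   0.53082908 -0.45612953 -0.00247563]
 [-0.69971072  0.55598481 -0.44864886 -0.55229958]
 [ 0.01544523  0.63961034  0.76854412  1.08363804]
 [ 0.          0.          0.          1.        ]]
```

View pics/top0.png

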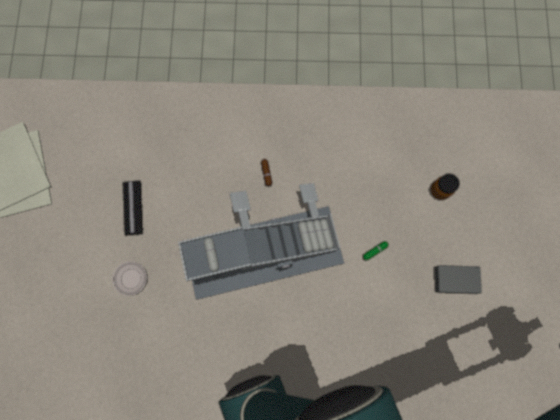

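View pics/side0.png

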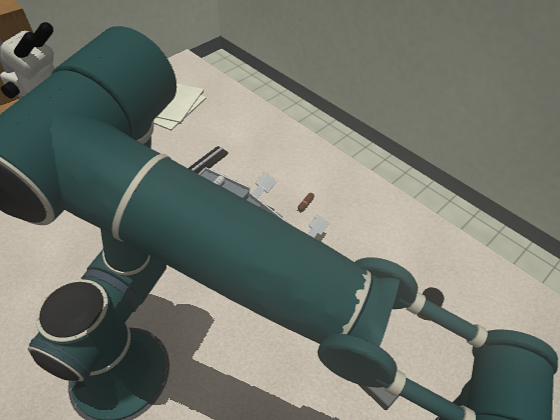

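Top view: shelf with stray white capsule (211,253), four white capsules in the channel (317,235), ears at (240,203) run-out and (309,195) channel. Look-alikes, brown (266,172) and green (375,251), are on the bench; the white one with the steel band on the shelf is the stray. I'll confirm this in a crop and measure.

Run:
```python
from h import *
a=load('top0'); P=cloud(a)
cv2.imwrite('pics/crop.png',cv2.resize(a['frame'][150:310,170:370],None,fx=4,fy=3.75,interpolation=cv2.INTER_CUBIC))
# foot plate + ears via depth
z=P[...,2]
def show(n,m):
    q=P[m]; 
    if len(q)<5: print(n,len(q)); return
    r=cv2.minAreaRect((q[:,:2]*1000).astype(np.float32)); print(n,len(q),q.mean(0).round(4),r)
sub=np.zeros(z.shape,bool); sub[180:305,170:350]=1
show('foot',sub&(abs(z-.008)<.003)&(np.mgrid[0:420,0:560][0]>205))
show('shelf',sub&(abs(z-.169)<.004))
for u,v in [(240,200),(309,192),(211,253),(205,255),(230,250),(317,235),(240,210),(132,208),(375,251)]: print(u,v,P[v,u].round(4))
e=sub.copy(); e[208:]=0
for s,n in((slice(230,252),'run'),(slice(298,320),'chan')):
    m=np.zeros_like(sub); m[185:215,s]=1; show(n,m&(z>.04))
print(a['fx'],a['cx'],a['cy'])
```

```text
foot 2401 [0.4424 0.0524 0.0079] ((475.7205505371094, 74.355224609375), (260.5107727050781, 482.0329895019531), 1.4853359460830688)
shelf 1918 [0.4546 0.1659 0.1691] ((452.1671142578125, 168.3766326904297), (89.37130737304688, 152.52284240722656), 14.991326332092285)
240 200 [0.5878 0.1173 0.1457]
309 192 [ 0.6325 -0.0529  0.0665]
211 253 [0.4518 0.1728 0.1941]
205 255 [0.4499 0.19   0.1697]
230 250 [0.4626 0.1328 0.1719]
317 235 [ 0.5191 -0.0743  0.0742]
240 210 [0.5636 0.1165 0.1435]
132 208 [0.5893 0.4182 0.0151]
375 251 [ 0.4886 -0.2291  0.0273]
run 377 [0.5812 0.1171 0.151 ] ((461.582275390625, 79.00608825683594), (311.90142822265625, 42.35005187988281), 17.7584171295166)
chan 375 [ 0.6169 -0.0537  0.0734] ((486.6249694824219, -36.19711685180664), (56.23067092895508, 342.85162353515625), 83.45511627197266)
481.427124853783 280.57213452386276 212.35364194368134
```

View pics/crop.png

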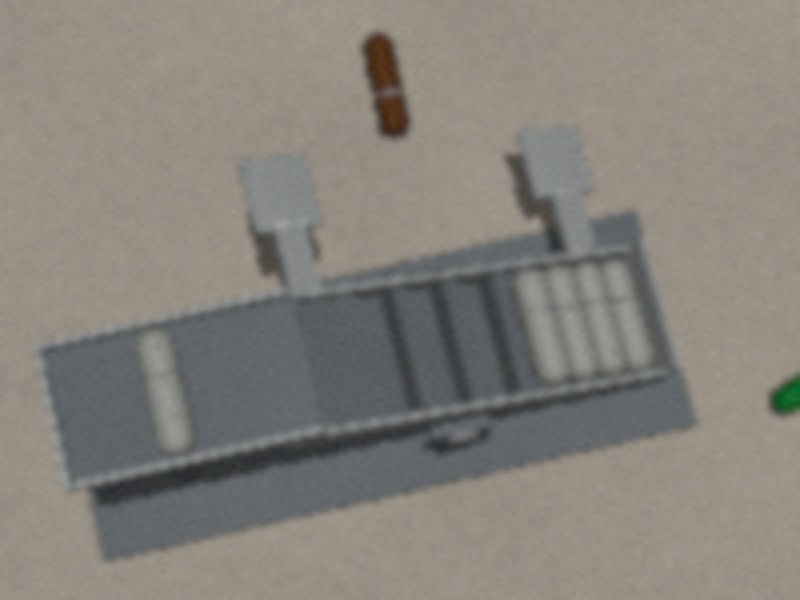

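White banded capsule at crop (165,392) is the stray; four white ones lie in the channel at crop (585,320). Brown and green ones are look-alikes, off the stand. Fitting the stand pose now from foot corners and ear centres read off the crop.

```bash
cat >> h.py <<'E'
def ray(c,u,v,z):
    d=c['pose'][:3,:3]@np.array([(u-c['cx'])/c['fx'],-(v-c['cy'])/c['fy'],-1]); o=c['pose'][:3,3]
    return (o+d*(z-o[2])/d[2])[:2]
E
python3 - <<'E'
from h import *
a=load('top0')
obs=[((637,212),(80,-200),8),((693,428),(-80,-200),8),((104,558),(-80,200),8),((280,192),(115,70.1),141.6),((556,161),(115,-106.1),62.9),
 ((40,350),(45,229),180),((68,487),(-45,229),180)]
W=np.array([ray(a,170+x/4-.4,150+y/3.75-.4,z/1000)*1000 for (x,y),_,z in obs]); S=np.array([o[1] for o in obs],float)
# rigid fit
w,s=W-W.mean(0),S-S.mean(0); H=s.T@w; th=np.arctan2(H[0,1]-H[1,0],H[0,0]+H[1,1]); R=np.array([[np.cos(th),-np.sin(th)],[np.sin(th),np.cos(th)]])
t=W.mean(0)-R@S.mean(0); print(th,np.degrees(th),t); print((S@R.T+t-W).round(1))
c=ray(a,170+165/4,150+392/3.75,.185)*1000; print('stray',c,'stand',R.T@(c-t))
s=arm.sense()
from scipy.spatial.transform import Rotation as Ro
print(Ro.from_rotvec(s['tool_rot']).as_matrix().round(3))
np.savez('stand.npz',R=R,t=t,th=th)
E
```

```text
0.23761752411074516 13.614481269893778 [487.5512727   38.06830965]
[[  2.7 -27.4]
 [  1.6 -27.4]
 [  7.2 -20.3]
 [ -4.   14.7]
 [ -7.7  14.1]
 [  2.5  22.9]
 [ -2.3  23.4]]
stray [449.48219608 173.4321331 ] stand [ -5.13640631 140.52130311]
[[ 0.904  0.428 -0.001]
 [ 0.428 -0.904  0.002]
 [ 0.    -0.002 -1.   ]]
```

```bash
cat > fit.py <<'E'
from h import *
def fit(W,S):
    w,s=W-W.mean(0),S-S.mean(0); H=s.T@w; th=np.arctan2(H[0,1]-H[1,0],H[0,0]+H[1,1]); R=np.array([[np.cos(th),-np.sin(th)],[np.sin(th),np.cos(th)]])
    return th,R,W.mean(0)-R@S.mean(0)
E
python3 - <<'E'
from fit import *
a=load('top0')
obs=[((280,192),(115,70.1),141.6),((556,161),(115,-106.1),62.9),((40,350),(45,229),180),((68,487),(-45,229),180),
((637,212),(80,-200),8),((693,428),(-80,-200),8),((104,558),(-80,200),8)]
W=np.array([ray(a,170+x/4-.4,150+y/3.75-.4,z/1000)*1000 for (x,y),_,z in obs]); S=np.array([o[1] for o in obs],float)
print(W.round(1), np.linalg.norm(W[5]-W[6]),np.linalg.norm(W[4]-W[5]))
th,R,t=fit(W[:4],S[:4])
print(np.degrees(th),t); print((S@R.T+t-W).round(1)); print(((W-t)@R).round(1))
P=cloud(a)
m=abs(P[...,2]-.169)<.003; m[:,:180]=0;m[:,260:]=0
q=(P[m][:,:2]*1000-t)@R; print(np.percentile(q,[1,5,50,95,99],axis=0).round(1))
c=ray(a,170+165/4-.4,150+392/3.75-.4,.185)*1000; print('stray',c,'stand',R.T@(c-t))
np.savez('stand.npz',R=R,t=t,th=th)
E
```

```text
[[ 586.8  118.6]
 [ 632.   -52.1]
 [ 474.9  248.3]
 [ 392.2  226.7]
 [ 609.7 -110.1]
 [ 455.3 -147.7]
 [ 355.5  233.9]] 394.50687073931175 158.95270760787633
15.564061797067694 [494.38059691  18.31092346]
[[ -0.4  -1.9]
 [  1.6  -0.9]
 [  1.4   2.7]
 [ -2.6   0.2]
 [ 15.4 -42.8]
 [ 15.7 -48.1]
 [  8.1 -44.4]]
[[ 115.9   71.8]
 [ 113.7 -104.8]
 [  42.9  226.8]
 [ -42.6  228.2]
 [  76.7 -154.7]
 [ -82.2 -149.5]
 [ -75.9  245. ]]
[[-44.   81.1]
 [-36.7  86.4]
 [  1.4 143.7]
 [ 40.4 222.2]
 [ 43.3 227.2]]
stray [450.37031085 174.39244794] stand [ -0.51736213 162.16682737]
```

```bash
cat >> fit.py <<'E'
from scipy.spatial.transform import Rotation as Ro
def go(sx,sy,z,world=False,head=None):
    d=np.load('stand.npz'); s=arm.sense(); M=Ro.from_rotvec(s['tool_rot']).as_matrix()
    xy=np.array([sx,sy]) if world else d['R']@[sx,sy]+d['t']
    v=M.T@(np.array([*xy,z])-s['tcp_pos']*1000)
    h=np.degrees(np.arctan2(M[1,1],M[0,1])); want=np.degrees(d['th'])
    tcp=d['R'].T@(s['tcp_pos'][:2]*1000-d['t'])
    print('t %.1f'%s['t'],'tcp stand',tcp.round(1),round(s['tcp_pos'][2]*1000,1),'-> xyz',v.round(),'turn',round(-(want-h),1),'F',s['contact_force'].round(1),'op',round(s['opening'],3))
E
python3 - <<'E'
from fit import *
a=load('top0')
obs=[((280,192),(115,70.1),141.6),((556,161),(115,-106.1),62.9),((40,350),(45,228),180),((68,487),(-45,228),180),
((637,212),(80,-154),8),((693,428),(-80,-154),8),((104,558),(-80,246),8)]
W=np.array([ray(a,170+x/4-.4,150+y/3.75-.4,z/1000)*1000 for (x,y),_,z in obs]); S=np.array([o[1] for o in obs],float)
th,R,t=fit(W,S); print(np.degrees(th),t); print((S@R.T+t-W).round(1))
np.savez('stand.npz',R=R,t=t,th=th)
c=ray(a,170+165/4-.4,150+392/3.75-.4,.185)*1000; print('stray',c,'stand',R.T@(c-t))
go(480,-250,260,True); go(0,198,230)
E
```

```text
15.030089431804535 [493.47977092  18.98525632]
[[-0.4 -2.1]
 [ 0.  -1.5]
 [ 2.9  2.6]
 [-1.3  0.8]
 [ 0.9  1.1]
 [ 0.9 -2.7]
 [-3.1  1.9]]
stray [450.37031085 174.39244794] stand [ -1.33350755 161.27009181]
t 0.1 tcp stand [-361.2 -553.8] 194.6 -> xyz [ 327. -243.  -65.] turn -79.7 F [0.5 0.4 0.1] op 0.085
t 0.1 tcp stand [-361.2 -553.8] 194.6 -> xyz [ 490. -675.  -34.] turn -79.7 F [0.5 0.4 0.1] op 0.085
```

Request:
servo_tool([
  {"xyz":[0,0,-45],"turn":0},
  {"xyz":[40,-30,-65],"turn":-8},
  {"xyz":[80,-60,-65],"turn":-16},
  {"xyz":[120,-90,-65],"turn":-24},
  {"xyz":[160,-120,-65],"turn":-32},
  {"xyz":[200,-150,-65],"turn":-40},
  {"xyz":[240,-180,-65],"turn":-48},
  {"xyz":[280,-210,-65],"turn":-56},
], hand=0)

```text
t: 0.9
tcp_pos: [0.4505, -0.3018, 0.2605]
tool_rot: [-2.377, -2.053, 0.0]
contact_force: [1.2, 0.6, 0.2]
opening: 0.0427
```

```bash
python3 -c "
from fit import *
go(0,198,250)"
```

```text
t 0.9 tcp stand [-124.7 -298.6] 260.5 -> xyz [505. -83.  11.] turn -23.4 F [1.2 0.6 0.2] op 0.043
```

Request:
servo_tool([
  {"xyz":[50,-8,0],"turn":-8},
  {"xyz":[100,-16,0],"turn":-16},
  {"xyz":[150,-25,0],"turn":-23},
  {"xyz":[200,-33,0],"turn":-23},
  {"xyz":[250,-41,0],"turn":-23},
  {"xyz":[300,-49,0],"turn":-23},
  {"xyz":[350,-58,0],"turn":-23},
  {"xyz":[400,-66,0],"turn":-23},
])

```text
t: 1.7
tcp_pos: [0.4447, 0.098, 0.2607]
tool_rot: [1.927, 2.481, 0.0]
contact_force: [0.2, 0.2, 1.0]
opening: 0.0426
```

```bash
python3 -c "
from fit import *
go(0,199,215)"
```

```text
t 1.7 tcp stand [-26.7  89. ] 260.7 -> xyz [110.  25.  46.] turn -0.7 F [0.2 0.2 1. ] op 0.043
```

Request:
servo_tool([
  {"xyz":[40,10,0],"turn":-1},
  {"xyz":[80,20,0],"turn":-1},
  {"xyz":[110,25,20],"turn":-1},
  {"xyz":[110,25,46],"turn":-1},
  {"xyz":[110,25,46],"turn":-1},
])

```text
t: 2.2
tcp_pos: [0.4392, 0.2086, 0.2105]
tool_rot: [-1.9, -2.497, 0.012]
contact_force: [-0.3, -0.6, -0.4]
opening: 0.0427
```

Run:
```python
from fit import *
go(0,199,169)
c=snap('top','top1'); w=snap('wrist','w1')
cv2.imwrite('pics/v1.png',np.hstack([cv2.resize(c['frame'][170:310,170:350],(450,350)),cv2.resize(w['frame'],(350,350))]))
```

```text
t 2.2 tcp stand [ -3.3 197.3] 210.5 -> xyz [ 2.  4. 41.] turn 0.4 F [-0.3 -0.6 -0.4] op 0.043
```

View pics/v1.png

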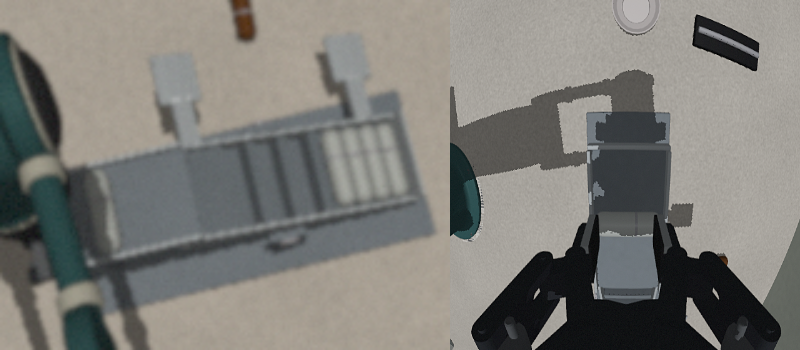

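The stray is still at view (105,210) = top px (212,254), unmoved, ~14 mm in front of the fingers. Descending behind it.

Request:
servo_tool([
  {"xyz":[1,4,15],"turn":0},
  {"xyz":[1,4,30],"turn":0},
  {"xyz":[1,4,38],"turn":0},
  {"xyz":[1,4,41],"turn":0},
  {"xyz":[1,4,41],"turn":0},
])

```text
t: 2.8
tcp_pos: [0.4456, 0.2105, 0.1731]
tool_rot: [-1.906, -2.497, 0.002]
contact_force: [0.1, -0.6, -0.2]
opening: 0.0425
```

Run:
```python
from fit import *
go(0,90,170)
w=snap('wrist','w2'); cv2.imwrite('pics/v2.png',w['frame'])
```

```text
t 2.8 tcp stand [  3.5 197.4] 173.1 -> xyz [-107.   -4.    3.] turn 0.3 F [ 0.1 -0.6 -0.2] op 0.043
```

View pics/v2.png

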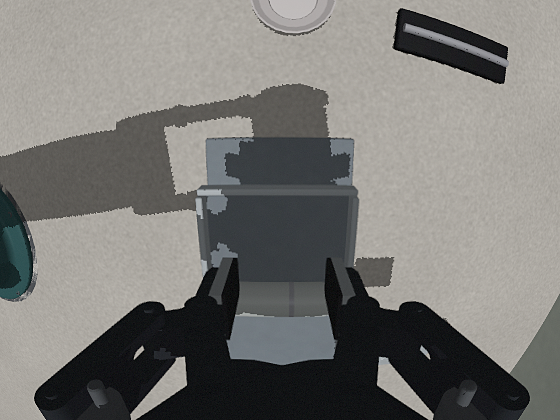

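Wrist view: the capsule with its band lies at (290,298), just in front of both fingers (225,280)/(340,280), between the guides. Pushing slowly along −y.

Request:
servo_tool([
  {"xyz":[-5,-2,3],"turn":0},
  {"xyz":[-10,-4,3],"turn":0},
  {"xyz":[-16,-4,3],"turn":0},
  {"xyz":[-22,-4,3],"turn":0},
  {"xyz":[-28,-4,3],"turn":0},
  {"xyz":[-34,-4,3],"turn":0},
  {"xyz":[-40,-4,3],"turn":0},
  {"xyz":[-46,-4,3],"turn":0},
], hand=0.15)

```text
t: 3.65
tcp_pos: [0.4546, 0.1649, 0.1709]
tool_rot: [1.906, 2.497, 0.0]
contact_force: [-0.2, -0.2, 0.2]
opening: 0.0364
```

Request:
servo_tool([
  {"xyz":[-6,0,0],"turn":0},
  {"xyz":[-12,0,0],"turn":0},
  {"xyz":[-18,0,0],"turn":0},
  {"xyz":[-24,0,0],"turn":0},
  {"xyz":[-30,0,0],"turn":0},
  {"xyz":[-36,0,0],"turn":0},
  {"xyz":[-42,0,0],"turn":0},
  {"xyz":[-48,0,0],"turn":0},
])

```text
t: 4.45
tcp_pos: [0.4672, 0.1188, 0.1709]
tool_rot: [-1.906, -2.498, -0.0]
contact_force: [-0.4, -0.0, -0.3]
opening: 0.0364
```

Run:
```python
from fit import *
go(0,90,170)
w=snap('top','t3'); cv2.imwrite('pics/v3.png',cv2.resize(w['frame'][170:310,170:350],None,fx=4,fy=4,interpolation=2))
```

```text
t 4.5 tcp stand [  0.5 103.2] 170.9 -> xyz [-13.  -1.   1.] turn 0.3 F [-0.4 -0.  -0.3] op 0.036
```

View pics/v3.png

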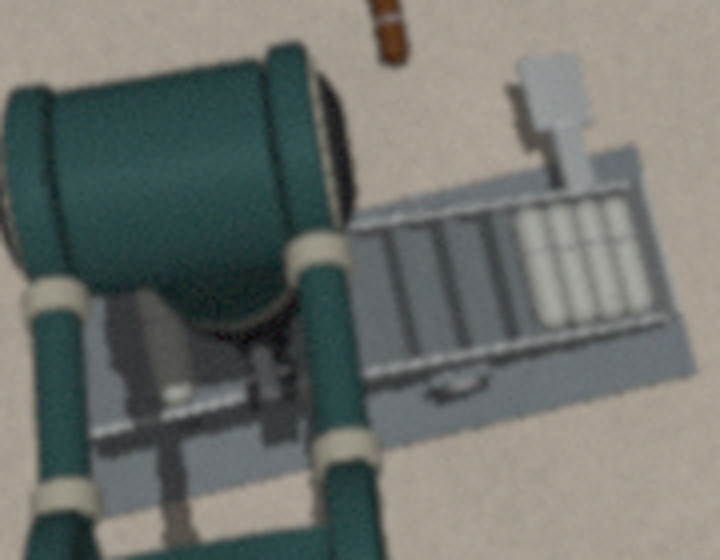

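The capsule appears at view (170,350) (px 212,257), i.e. seemingly still at its old place behind the fingers, which are at about view (270,370). I'll check with depth before going on.

Run:
```python
from fit import *
d=np.load('stand.npz')
def st(P): return np.concatenate([(P[...,:2]*1000-d['t'])@d['R'],P[...,2:]*1000],-1)
for f in('top0','top1','t3'):
    q=st(cloud(load(f)))
    print(f)
    for x0 in(-30,-15,0,15):
        r=[]
        for y in range(75,230,8):
            m=(abs(q[...,0]-x0)<7)&(abs(q[...,1]-y)<4)&(q[...,2]>140)&(q[...,2]<320)
            r.append(int(np.median(q[m][:,2])) if m.sum() else 0)
        print(x0,r)
# wrist depth, equidistant
for f in ('w1','w2'):
    c=load(f)
    for u,v in((290,298),(285,340),(280,240),(280,192),(225,280),(205,240)):
        dx,dy=u-c['cx'],v-c['cy']; r=np.hypot(dx,dy); a=r/c['fx']; z=c['range_z'][v,u]; k=np.tan(a)*z/r
        p=c['pose'][:3,:3]@[dx*k,-dy*k,-z]+c['pose'][:3,3]
        print(f,u,v,st(p).round(1))
```

```text
top0
-30 [143, 169, 168, 169, 169, 169, 170, 168, 169, 169, 186, 189, 186, 168, 168, 169, 168, 169, 169, 172]
-15 [144, 168, 169, 169, 168, 169, 169, 168, 168, 169, 188, 190, 186, 168, 168, 168, 168, 169, 169, 174]
0 [143, 168, 169, 169, 169, 169, 167, 168, 168, 169, 187, 191, 186, 169, 168, 168, 168, 168, 169, 171]
15 [143, 169, 169, 167, 170, 169, 168, 168, 168, 169, 187, 190, 189, 168, 169, 169, 169, 170, 168, 171]
top1
-30 [144, 169, 169, 167, 169, 170, 169, 169, 169, 169, 187, 189, 183, 169, 169, 0, 0, 0, 0, 0]
-15 [144, 168, 169, 168, 169, 169, 167, 169, 169, 169, 187, 190, 188, 168, 169, 0, 0, 0, 0, 0]
0 [143, 168, 169, 168, 169, 167, 169, 168, 169, 169, 187, 189, 187, 168, 169, 0, 0, 0, 0, 0]
15 [143, 167, 169, 170, 168, 169, 169, 169, 169, 169, 187, 192, 187, 169, 168, 166, 0, 0, 0, 0]
t3
-30 [0, 276, 173, 260, 314, 222, 169, 169, 169, 170, 186, 189, 184, 168, 168, 168, 169, 169, 0, 0]
-15 [0, 170, 169, 171, 0, 0, 168, 168, 169, 169, 187, 190, 187, 168, 168, 169, 168, 166, 0, 0]
0 [0, 167, 169, 0, 0, 0, 0, 0, 167, 168, 188, 191, 186, 169, 168, 169, 169, 169, 0, 0]
15 [0, 0, 0, 0, 0, 0, 0, 0, 0, 0, 189, 190, 186, 168, 169, 169, 168, 169, 0, 0]
w1 290 298 [  4.5 130.4 168.3]
w1 285 340 [  1.   85.3 167.8]
w1 280 240 [ -3.7 180.4 166.8]
w1 280 192 [ -3.9 217.3 167.7]
w1 225 280 [-25.  208.3 275.8]
w1 205 240 [-104.7  108.2   -0.9]
w2 290 298 [  8.3 168.6 186.7]
w2 285 340 [  5.9 120.2 168.5]
w2 280 240 [  2.1 198.1 167.8]
w2 280 192 [  2.1 230.  175.6]
w2 225 280 [-19.7 208.9 236.2]
w2 205 240 [-41.5 202.  178.5]
```

```bash
cat >> fit.py <<'E'
D=np.load('stand.npz')
def st(P): return np.concatenate([(P[...,:2]*1000-D['t'])@D['R'],P[...,2:]*1000],-1)
def wcloud(c):
    v,u=np.mgrid[0:420,0:560]; dx,dy=u-c['cx'],v-c['cy']; r=np.hypot(dx,dy)+1e-6; z=c['range_z']; k=np.tan(r/c['fx'])*z/r
    return np.stack([dx*k,-dy*k,-z],-1)@c['pose'][:3,:3].T+c['pose'][:3,3]
E
python3 - <<'E'
from fit import *
c=load('w2'); q=st(wcloud(c)); print(c['pose'].round(3), c['fx'])
for v in range(255,300,6): print(v,[tuple(q[v,u].round().astype(int)) for u in (215,225,232,330,340,348)])
print(arm.sense()['q'].round(3))
E
```

```text
[[ 0.965 -0.252 -0.078  0.425]
 [ 0.264  0.919  0.292  0.285]
 [-0.002 -0.302  0.953  0.35 ]
 [ 0.     0.     0.     1.   ]] 325.19226210127806
255 [(np.int64(-38), np.int64(188), np.int64(169)), (np.int64(-32), np.int64(188), np.int64(168)), (np.int64(-28), np.int64(188), np.int64(168)), (np.int64(33), np.int64(188), np.int64(168)), (np.int64(40), np.int64(188), np.int64(168)), (np.int64(42), np.int64(193), np.int64(179))]
261 [(np.int64(-39), np.int64(183), np.int64(168)), (np.int64(-23), np.int64(208), np.int64(217)), (np.int64(-19), np.int64(209), np.int64(218)), (np.int64(25), np.int64(208), np.int64(217)), (np.int64(30), np.int64(208), np.int64(217)), (np.int64(43), np.int64(189), np.int64(179))]
267 [(np.int64(-39), np.int64(179), np.int64(168)), (np.int64(-22), np.int64(208), np.int64(224)), (np.int64(-19), np.int64(208), np.int64(223)), (np.int64(24), np.int64(209), np.int64(224)), (np.int64(29), np.int64(208), np.int64(224)), (np.int64(43), np.int64(185), np.int64(178))]
273 [(np.int64(-27), np.int64(204), np.int64(222)), (np.int64(-21), np.int64(208), np.int64(229)), (np.i
[... 683 characters left out ...]
), np.int64(239)), (np.int64(30), np.int64(208), np.int64(239))]
291 [(np.int64(-23), np.int64(208), np.int64(244)), (np.int64(-19), np.int64(208), np.int64(243)), (np.int64(-18), np.int64(200), np.int64(230)), (np.int64(25), np.int64(198), np.int64(227)), (np.int64(26), np.int64(208), np.int64(244)), (np.int64(29), np.int64(209), np.int64(245))]
297 [(np.int64(-22), np.int64(208), np.int64(247)), (np.int64(-18), np.int64(207), np.int64(247)), (np.int64(-18), np.int64(198), np.int64(232)), (np.int64(24), np.int64(197), np.int64(230)), (np.int64(25), np.int64(208), np.int64(248)), (np.int64(29), np.int64(207), np.int64(246))]
[ 1.960e-01 -8.900e-02  2.033e+00 -1.000e-03  1.197e+00 -7.100e-02]
```

Important: the wrist depth shows the fingertips at z ≈ 215 mm while the reported TCP z is 173. The real tips are ~40 mm higher than stated, so the fingers passed over the capsule (still at y≈162) without touching. I'll go back over it, and lower by measured tip height and force.

Request:
servo_tool([
  {"xyz":[25,0,-5],"turn":0},
  {"xyz":[60,0,-5],"turn":0},
  {"xyz":[95,0,-5],"turn":0},
  {"xyz":[97,0,0],"turn":0},
  {"xyz":[97,0,10],"turn":0},
  {"xyz":[97,0,20],"turn":0},
  {"xyz":[97,0,25],"turn":0},
  {"xyz":[97,0,25],"turn":0},
])

```text
t: 5.3
tcp_pos: [0.4405, 0.2114, 0.1441]
tool_rot: [-1.907, -2.495, 0.004]
contact_force: [0.3, -1.2, -0.4]
opening: 0.0365
```

```bash
cat >> fit.py <<'E'
def tip(f):
    c=snap('wrist',f); q=st(wcloud(c)); s=arm.sense()
    tc=D['R'].T@(s['tcp_pos'][:2]*1000-D['t'])
    m=(abs(q[...,1]-tc[1]-11)<3)&(abs(q[...,0]-tc[0])<40)&(q[...,2]>s['tcp_pos'][2]*1000+8)&(c['range_z']>0)
    for sgn in(-1,1):
        k=q[m&(sgn*(q[...,0]-tc[0])>0)]; print('tip',sgn,len(k),np.percentile(k[:,2],[0.5,2,10]).round(1),'x',np.percentile(k[:,0],[2,98]).round())
    go(tc[0],tc[1],s['tcp_pos'][2]*1000)
    return q
E
python3 -c "
from fit import *
tip('w3')"
```

```text
tip -1 6149 [167.  167.4 168.4] x [-39.  -1.]
tip 1 6052 [166.9 167.4 168.3] x [-0. 38.]
t 5.3 tcp stand [ -0.6 199.7] 144.9 -> xyz [ 0.  0. -0.] turn 0.2 F [ 0.9 -0.6  0.4] op 0.036
```

```bash
sed -i "s/(q\[...,2\]>s\['tcp_pos'\]\[2\]\*1000+8)/(q[...,2]>172)/" fit.py; python3 -c "
from fit import *
tip('w4')"
```

```text
tip -1 5367 [186.2 191.5 213. ] x [-36.  -0.]
tip 1 5213 [185.9 191.5 212.3] x [ 0. 39.]
t 5.4 tcp stand [-1.000e-01  1.999e+02] 145.6 -> xyz [-0. -0.  0.] turn 0.2 F [0.4 0.4 1.1] op 0.036
```

Tips measured at 186 with TCP 145.6 (offset ≈40 mm). Lower 11 more, then push.

Request:
servo_tool([
  {"xyz":[0,0,4],"turn":0},
  {"xyz":[0,0,8],"turn":0},
  {"xyz":[0,0,11],"turn":0},
  {"xyz":[-6,0,11],"turn":0},
  {"xyz":[-12,0,11],"turn":0},
  {"xyz":[-18,0,11],"turn":0},
  {"xyz":[-24,0,11],"turn":0},
  {"xyz":[-30,0,11],"turn":0},
])

```text
t: 6.2
tcp_pos: [0.4497, 0.1832, 0.1351]
tool_rot: [1.906, 2.497, 0.0]
contact_force: [0.2, 0.3, -0.2]
opening: 0.0362
```

```bash
python3 -c "
from fit import *
q=tip('w5')
m=(abs(q[...,0]-5)<15)&(q[...,2]>184)&(q[...,2]<194)&(q[...,1]<190)&(q[...,1]>70); print(m.sum(),np.percentile(q[m],[5,50,95],axis=0).round())"
```

```text
tip -1 5394 [176.1 181.4 201.9] x [-39.  -0.]
tip 1 5408 [175.7 181.5 200. ] x [ 1. 39.]
t 6.2 tcp stand [  0.3 169.3] 135.0 -> xyz [0. 0. 0.] turn 0.3 F [-0.6 -0.3 -0.5] op 0.036
2171 [[ -8. 142. 185.]
 [  6. 153. 189.]
 [ 18. 173. 191.]]
```

Capsule now moves ahead of the fingers. Continue to the lip.

Request:
servo_tool([
  {"xyz":[-6,0,0],"turn":0},
  {"xyz":[-12,0,0],"turn":0},
  {"xyz":[-18,0,0],"turn":0},
  {"xyz":[-24,0,0],"turn":0},
  {"xyz":[-30,0,0],"turn":0},
  {"xyz":[-36,0,0],"turn":0},
  {"xyz":[-42,0,0],"turn":0},
  {"xyz":[-48,0,0],"turn":0},
])

```text
t: 7.05
tcp_pos: [0.4622, 0.1371, 0.1349]
tool_rot: [-1.906, -2.498, -0.0]
contact_force: [-0.8, 0.2, -0.8]
opening: 0.0362
```

Request:
servo_tool([
  {"xyz":[-5,0,0],"turn":0},
  {"xyz":[-10,0,0],"turn":0},
  {"xyz":[-15,0,0],"turn":0},
  {"xyz":[-20,0,0],"turn":0},
  {"xyz":[-25,0,0],"turn":0},
  {"xyz":[-30,0,0],"turn":0},
  {"xyz":[-33,0,0],"turn":0},
  {"xyz":[-33,0,0],"turn":0},
])

```text
t: 7.85
tcp_pos: [0.4709, 0.1053, 0.1349]
tool_rot: [-1.906, -2.497, 0.0]
contact_force: [-0.8, 0.2, 0.1]
opening: 0.0366
```

Run:
```python
from fit import *
c=snap('top','t6'); q=st(cloud(c))
for x0 in(-30,-15,0,15,30):
    r=[]
    for y in range(-140,230,8):
        m=(abs(q[...,0]-x0)<7)&(abs(q[...,1]-y)<4)&(q[...,2]<320)
        r.append(int(np.median(q[m][:,2])) if m.sum() else 0)
    print(x0,r)
q=tip('w6'); go(120,83,190)
```

```text
-30 [72, 62, 67, 67, 76, 80, 83, 91, 90, 99, 100, 88, 90, 78, 75, 100, 125, 125, 92, 115, 117, 104, 101, 0, 0, 312, 142, 170, 224, 301, 287, 170, 169, 167, 168, 168, 168, 166, 169, 167, 169, 168, 8, 7, 7, 168, 173]
-15 [73, 61, 69, 68, 79, 79, 86, 90, 93, 100, 102, 87, 89, 79, 75, 112, 126, 125, 91, 114, 117, 101, 102, 0, 0, 0, 140, 143, 0, 0, 0, 169, 169, 169, 169, 168, 168, 169, 169, 169, 169, 168, 0, 0, 0, 169, 174]
0 [74, 61, 67, 68, 78, 78, 89, 91, 90, 101, 102, 90, 90, 78, 74, 121, 127, 125, 90, 113, 117, 103, 102, 0, 0, 0, 141, 0, 0, 0, 0, 0, 0, 0, 169, 167, 169, 169, 169, 169, 169, 0, 0, 0, 169, 169, 172]
15 [72, 63, 68, 70, 79, 78, 85, 92, 93, 101, 100, 88, 91, 80, 74, 122, 127, 123, 90, 115, 117, 104, 102, 0, 0, 0, 0, 0, 0, 0, 0, 0, 0, 0, 0, 168, 168, 169, 169, 169, 168, 0, 0, 0, 169, 169, 174]
30 [70, 61, 66, 67, 76, 79, 86, 90, 91, 101, 101, 87, 89, 81, 74, 122, 126, 123, 88, 116, 116, 107, 0, 0, 0, 0, 0, 0, 0, 0, 0, 0, 0, 0, 0, 0, 162, 170, 171, 167, 0, 0, 0, 0, 170, 168, 172]
tip -1 5292 [175.8 181.6 202.7] x [-38.   0.]
tip 1 5254 [176.1 181.5 202.4] x [ 1. 39.]
t 8.0 tcp stand [ 0.5 89.6] 134.9 -> xyz [0. 0. 0.] turn 0.3 F [ 0.3 -0.   0.2] op 0.036
t 8.0 tcp stand [ 0.5 89.6] 134.9 -> xyz [ -7. 119. -55.] turn 0.3 F [ 0.3 -0.   0.2] op 0.036
```

Stray is on the board, rolling towards the channel. Now raise, shut the fingers and go above the run-out ear.

Request:
servo_tool([
  {"xyz":[-5,0,-20],"turn":0},
  {"xyz":[-7,20,-40],"turn":0},
  {"xyz":[-10,50,-45],"turn":0},
  {"xyz":[-13,85,-45],"turn":0},
  {"xyz":[-13,119,-40],"turn":0},
  {"xyz":[-13,119,-15],"turn":0},
  {"xyz":[-13,119,-15],"turn":0},
], hand=1, squeeze=30)

```text
t: 8.65
tcp_pos: [0.5868, 0.1246, 0.146]
tool_rot: [-1.902, -2.494, 0.008]
contact_force: [-1.4, 0.2, -1.0]
opening: 0.0002
```

Run:
```python
from fit import *
q=tip('w7'); c=snap('top','t7'); q=st(cloud(c))
for x0 in(-15,15):
    print(x0,[int(np.median(q[m][:,2])) if (m:=(abs(q[...,0]-x0)<7)&(abs(q[...,1]-y)<4)&(q[...,2]<320)).sum() else 0 for y in range(-140,80,8)])
```

```text
tip -1 7094 [186.5 193.5 221.3] x [ 78. 117.]
tip 1 7202 [186.8 194.4 221.9] x [118. 157.]
t 8.7 tcp stand [117.6  77.7] 147.4 -> xyz [0. 0. 0.] turn 0.3 F [-0.3 -0.1 -0.6] op -0.0
-15 [73, 62, 68, 68, 77, 80, 87, 92, 92, 102, 101, 90, 90, 94, 97, 99, 104, 89, 88, 114, 117, 100, 102, 104, 0, 0, 0, 0]
15 [72, 60, 68, 68, 79, 81, 87, 91, 91, 102, 101, 91, 89, 93, 97, 100, 104, 90, 87, 115, 116, 104, 102, 0, 0, 0, 0, 0]
```

Tip now 187 for TCP 147 (offset 39), stray sits in pocket 0. Pressing the run-out ear down slowly, watching force.

Request:
servo_tool([
  {"xyz":[0,2,20],"turn":0},
  {"xyz":[0,2,30],"turn":0},
  {"xyz":[0,2,36],"turn":0},
  {"xyz":[0,2,42],"turn":0},
  {"xyz":[0,2,48],"turn":0},
  {"xyz":[0,2,54],"turn":0},
  {"xyz":[0,2,60],"turn":0},
  {"xyz":[0,2,66],"turn":0},
])

```text
t: 9.55
tcp_pos: [0.5936, 0.1274, 0.0887]
tool_rot: [1.905, 2.495, 0.011]
contact_force: [-3.9, 5.9, 14.8]
opening: 0.0001
```

Request:
servo_tool([
  {"xyz":[0,0,6],"turn":0},
  {"xyz":[0,0,12],"turn":0},
  {"xyz":[0,0,18],"turn":0},
  {"xyz":[0,0,24],"turn":0},
  {"xyz":[0,0,29],"turn":0},
  {"xyz":[0,0,33],"turn":0},
  {"xyz":[0,0,35],"turn":0},
  {"xyz":[0,0,35],"turn":0},
])

```text
t: 10.35
tcp_pos: [0.5935, 0.1295, 0.0529]
tool_rot: [1.906, 2.496, 0.014]
contact_force: [-2.3, 10.3, 10.4]
opening: -0.0002
```

```bash
cat >> fit.py <<'E'
def prof(f):
    c=snap('top',f); q=st(cloud(c))
    for x0 in(-30,-15,0,15,30):
        print(x0,[int(np.median(q[m][:,2])) if (m:=(abs(q[...,0]-x0)<6)&(abs(q[...,1]-y)<4)&(q[...,2]<200)).sum() else 0 for y in range(-140,88,8)])
    s=arm.sense(); tc=D['R'].T@(s['tcp_pos'][:2]*1000-D['t']); go(tc[0],tc[1],s['tcp_pos'][2]*1000)
    return c
E
python3 -c "
from fit import *
prof('t8')"
```

```text
-30 [63, 137, 161, 135, 133, 131, 150, 149, 144, 147, 143, 142, 143, 137, 136, 138, 127, 110, 86, 85, 99, 101, 77, 74, 87, 0, 0, 0, 0]
-15 [121, 147, 166, 134, 133, 135, 151, 151, 144, 148, 146, 142, 144, 140, 137, 139, 132, 109, 88, 85, 100, 101, 77, 74, 85, 0, 0, 0, 0]
0 [126, 142, 159, 134, 134, 134, 151, 152, 145, 148, 146, 142, 144, 140, 137, 139, 132, 108, 86, 84, 98, 100, 78, 74, 0, 0, 0, 0, 0]
15 [123, 142, 160, 136, 134, 135, 150, 151, 144, 147, 145, 141, 145, 139, 137, 139, 133, 111, 87, 84, 98, 101, 76, 0, 0, 0, 0, 0, 0]
30 [127, 139, 163, 135, 134, 134, 151, 151, 143, 148, 146, 141, 143, 141, 136, 139, 130, 110, 86, 84, 99, 101, 76, 0, 0, 0, 0, 0, 0]
t 10.4 tcp stand [125.2  80.8] 52.9 -> xyz [0. 0. 0.] turn 0.2 F [-3.2 11.3  9.8] op 0.0
```

Request:
servo_tool([
  {"xyz":[0,0,4],"turn":0},
  {"xyz":[0,0,8],"turn":0},
  {"xyz":[0,0,10],"turn":0},
  {"xyz":[0,0,12],"turn":0},
  {"xyz":[0,0,13],"turn":0},
  {"xyz":[0,0,13],"turn":0},
])

```text
t: 11.0
tcp_pos: [0.594, 0.1282, 0.0432]
tool_rot: [1.905, 2.495, 0.012]
contact_force: [-8.7, 6.0, 26.8]
opening: -0.0002
```

```bash
python3 -c "
from fit import *
prof('t9')"
```

```text
-30 [8, 140, 159, 176, 149, 147, 142, 142, 139, 137, 134, 133, 128, 128, 120, 118, 112, 113, 105, 108, 120, 119, 107, 108, 105, 0, 0, 0, 0]
-15 [0, 145, 158, 176, 150, 147, 144, 142, 140, 137, 134, 130, 129, 127, 121, 120, 114, 113, 105, 108, 121, 121, 111, 111, 106, 0, 0, 0, 0]
0 [0, 146, 161, 177, 151, 147, 145, 142, 140, 136, 134, 131, 130, 126, 120, 118, 114, 112, 106, 107, 122, 122, 112, 0, 0, 0, 0, 0, 0]
15 [0, 146, 163, 178, 151, 145, 144, 142, 139, 137, 134, 131, 129, 126, 120, 122, 113, 113, 107, 108, 122, 121, 118, 0, 0, 0, 0, 0, 0]
30 [0, 146, 162, 176, 151, 148, 144, 142, 140, 137, 133, 132, 128, 127, 120, 118, 113, 112, 105, 108, 120, 120, 117, 0, 0, 0, 0, 0, 0]
t 11.1 tcp stand [125.5  79.4] 43.2 -> xyz [0. 0. 0.] turn 0.2 F [-9.9  7.1 27.8] op 0.0
```

```bash
python3 -c "
from fit import *
w=load('t9'); cv2.imwrite('pics/v9.png',cv2.resize(w['frame'][190:300,180:350],None,fx=4.5,fy=4.5,interpolation=2))"
```

```text
(no output)
```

View pics/v9.png

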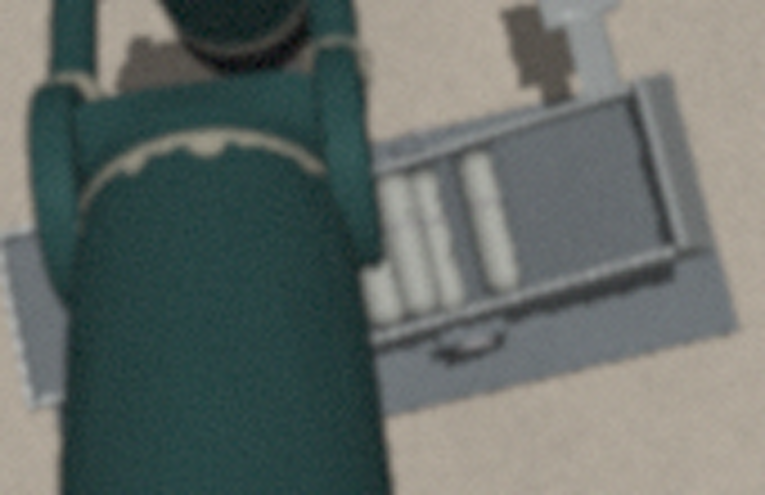

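View: channel empty; capsules at view (490,220) in pocket 0, (440,240) in pocket 1, (405,240) and (378,290) higher on the board, fifth hidden by the arm. It may be jammed near pocket 2 or still moving; I'll raise off the ear, shift to the channel ear and look again unobstructed.

Request:
servo_tool([
  {"xyz":[0,0,-30],"turn":0},
  {"xyz":[0,0,-75],"turn":0},
  {"xyz":[-20,0,-115],"turn":0},
  {"xyz":[-65,0,-145],"turn":0},
  {"xyz":[-115,0,-145],"turn":0},
  {"xyz":[-165,0,-145],"turn":0},
  {"xyz":[-185,0,-145],"turn":0},
  {"xyz":[-185,0,-145],"turn":0},
])

```text
t: 11.85
tcp_pos: [0.6406, -0.057, 0.1818]
tool_rot: [1.91, 2.492, 0.0]
contact_force: [0.1, -0.5, -0.7]
opening: 0.0
```

```bash
python3 -c "
from fit import *
c=prof('t10'); cv2.imwrite('pics/v10.png',cv2.resize(c['frame'][190:300,180:350],None,fx=4.5,fy=4.5,interpolation=2))
tip('w10')"
```

```text
-30 [0, 0, 0, 0, 0, 0, 0, 0, 0, 0, 0, 0, 0, 0, 0, 0, 0, 0, 0, 0, 0, 96, 92, 91, 86, 85, 97, 101, 168]
-15 [0, 0, 0, 0, 0, 0, 0, 0, 0, 0, 0, 0, 0, 0, 0, 0, 0, 0, 0, 0, 97, 98, 92, 91, 84, 85, 98, 100, 168]
0 [0, 0, 0, 0, 0, 0, 0, 0, 0, 0, 0, 0, 0, 0, 0, 0, 0, 0, 0, 103, 101, 98, 92, 90, 85, 83, 95, 100, 169]
15 [0, 0, 0, 0, 0, 0, 0, 0, 0, 0, 0, 0, 0, 0, 0, 0, 0, 0, 106, 105, 100, 98, 93, 92, 84, 85, 97, 100, 169]
30 [0, 0, 0, 0, 0, 0, 0, 0, 0, 0, 0, 0, 0, 0, 0, 0, 0, 112, 105, 106, 100, 98, 92, 90, 87, 84, 96, 100, 169]
t 11.9 tcp stand [ 122.4 -109.4] 181.5 -> xyz [0. 0. 0.] turn 0.1 F [0.  0.2 0.1] op -0.0
tip -1 6924 [222.  228.7 255.2] x [ 83. 122.]
tip 1 6787 [222.1 229.6 258.3] x [123. 162.]
t 11.9 tcp stand [ 122.4 -108.1] 181.3 -> xyz [-0. -0. -0.] turn 0.2 F [-0.6  0.7 -0.2] op -0.0
```

View pics/v10.png

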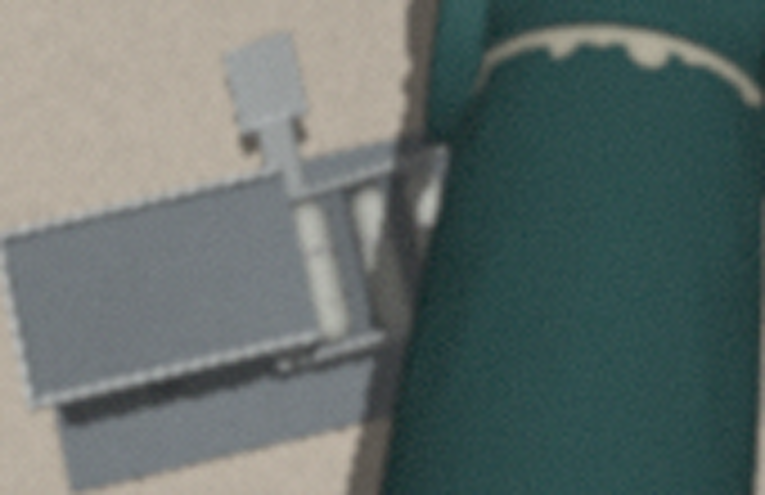

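The capsules have finished rolling: run-out spare at view (75–80 mm y), seated ones in pockets 2 (325,265 view is the front spare), and the channel is empty — no jam. (Visible: (322,265) spare on run-out next to the shelf edge, (370,225) pocket 2, (430,205) pocket 1.) Now press the channel ear.

Request:
servo_tool([
  {"xyz":[6,-2,25],"turn":0},
  {"xyz":[6,-2,50],"turn":0},
  {"xyz":[6,-2,57],"turn":0},
  {"xyz":[6,-2,63],"turn":0},
  {"xyz":[6,-2,69],"turn":0},
  {"xyz":[6,-2,75],"turn":0},
  {"xyz":[6,-2,81],"turn":0},
  {"xyz":[6,-2,87],"turn":0},
])

```text
t: 12.75
tcp_pos: [0.639, -0.0485, 0.0977]
tool_rot: [1.9, 2.494, 0.003]
contact_force: [-0.4, -3.3, 7.9]
opening: -0.0001
```

Request:
servo_tool([
  {"xyz":[0,0,6],"turn":0},
  {"xyz":[0,0,12],"turn":0},
  {"xyz":[0,0,18],"turn":0},
  {"xyz":[0,0,24],"turn":0},
  {"xyz":[0,0,30],"turn":0},
  {"xyz":[0,0,36],"turn":0},
  {"xyz":[0,0,42],"turn":0},
  {"xyz":[0,0,48],"turn":0},
])

```text
t: 13.55
tcp_pos: [0.6401, -0.0496, 0.05]
tool_rot: [1.899, 2.492, 0.003]
contact_force: [-0.6, -4.5, 7.4]
opening: 0.0001
```

```bash
python3 -c "
from fit import *
prof('t11')
tip('w11')"
```

```text
-30 [0, 0, 0, 0, 0, 0, 0, 0, 0, 0, 0, 0, 0, 0, 0, 0, 0, 0, 0, 0, 0, 0, 138, 139, 137, 145, 146, 129, 168]
-15 [0, 0, 0, 0, 0, 0, 0, 0, 0, 0, 0, 0, 0, 0, 0, 0, 0, 0, 0, 0, 0, 116, 139, 142, 140, 146, 145, 132, 170]
0 [0, 0, 0, 0, 0, 0, 0, 0, 0, 0, 0, 0, 0, 0, 0, 0, 0, 0, 0, 0, 113, 114, 139, 141, 140, 147, 145, 131, 168]
15 [0, 0, 0, 0, 0, 0, 0, 0, 0, 0, 0, 0, 0, 0, 0, 0, 0, 0, 0, 109, 114, 114, 139, 141, 139, 146, 145, 131, 169]
30 [0, 0, 0, 0, 0, 0, 0, 0, 0, 0, 0, 0, 0, 0, 0, 0, 0, 0, 110, 109, 114, 112, 139, 140, 137, 146, 146, 131, 168]
t 13.6 tcp stand [ 123.6 -103.9] 48.8 -> xyz [ 0.  0. -0.] turn 0.4 F [ 3.7 -4.9  4.6] op -0.0
tip -1 1581 [172.1 172.2 173. ] x [ 89. 123.]
tip 1 1399 [172.1 172.3 173.1] x [124. 156.]
t 13.7 tcp stand [ 123.6 -103.6] 48.9 -> xyz [0. 0. 0.] turn 0.4 F [ 1.7 -3.7  2.9] op 0.0
```

Spares are rolling back. Continue down to the stop (~20 mm more), watching force.

Request:
servo_tool([
  {"xyz":[0,0,5],"turn":0},
  {"xyz":[0,0,10],"turn":0},
  {"xyz":[0,0,14],"turn":0},
  {"xyz":[0,0,17],"turn":0},
  {"xyz":[0,0,19],"turn":0},
  {"xyz":[0,0,20],"turn":0},
  {"xyz":[0,0,20],"turn":0},
])

```text
t: 14.35
tcp_pos: [0.6393, -0.0469, 0.0317]
tool_rot: [1.902, 2.495, 0.006]
contact_force: [-5.4, 1.5, 19.8]
opening: -0.0001
```

```bash
python3 -c "
from fit import *
prof('t12')"
```

```text
-30 [0, 0, 0, 0, 0, 0, 0, 0, 0, 0, 0, 0, 0, 0, 0, 0, 0, 0, 0, 0, 0, 0, 123, 128, 134, 137, 140, 144, 168]
-15 [0, 0, 0, 0, 0, 0, 0, 0, 0, 0, 0, 0, 0, 0, 0, 0, 0, 0, 0, 0, 0, 124, 125, 129, 132, 137, 139, 143, 170]
0 [0, 0, 0, 0, 0, 0, 0, 0, 0, 0, 0, 0, 0, 0, 0, 0, 0, 0, 0, 0, 116, 122, 125, 130, 133, 137, 140, 144, 168]
15 [0, 0, 0, 0, 0, 0, 0, 0, 0, 0, 0, 0, 0, 0, 0, 0, 0, 0, 0, 115, 117, 122, 125, 130, 133, 138, 141, 144, 168]
30 [0, 0, 0, 0, 0, 0, 0, 0, 0, 0, 0, 0, 0, 0, 0, 0, 0, 0, 111, 114, 117, 122, 125, 128, 134, 137, 141, 145, 169]
t 14.4 tcp stand [ 123.7 -101.5] 31.7 -> xyz [-0. -0. -0.] turn 0.3 F [-5.2  0.7 18.9] op 0.0
```

On the stop (20 N; slope as at the start). A touch more to be sure, then raise and go above the run-out ear.

Request:
servo_tool([
  {"xyz":[0,0,2],"turn":0},
  {"xyz":[0,0,2],"turn":0},
  {"xyz":[0,0,-30],"turn":0},
  {"xyz":[0,0,-75],"turn":0},
  {"xyz":[10,0,-120],"turn":0},
  {"xyz":[50,0,-155],"turn":0},
  {"xyz":[100,0,-155],"turn":0},
  {"xyz":[150,0,-155],"turn":0},
])

```text
t: 15.2
tcp_pos: [0.5985, 0.0965, 0.1848]
tool_rot: [1.904, 2.494, 0.007]
contact_force: [0.0, -0.2, -0.5]
opening: 0.0001
```

Request:
servo_tool([
  {"xyz":[33,-3,0],"turn":0},
  {"xyz":[33,-3,0],"turn":0},
  {"xyz":[33,-3,0],"turn":0},
])

```text
t: 15.5
tcp_pos: [0.5854, 0.1268, 0.1817]
tool_rot: [1.901, 2.5, 0.001]
contact_force: [0.3, -0.1, 0.4]
opening: -0.0002
```

```bash
python3 -c "
from fit import *
c=prof('t13'); cv2.imwrite('pics/v13.png',cv2.resize(c['frame'][190:300,180:350],None,fx=4.5,fy=4.5,interpolation=2))
tip('w13')"
```

```text
-30 [73, 61, 68, 67, 76, 80, 72, 66, 72, 76, 81, 87, 89, 91, 96, 97, 103, 107, 111, 115, 118, 121, 123, 129, 134, 134, 0, 0, 0]
-15 [73, 61, 69, 68, 77, 81, 74, 67, 73, 78, 81, 86, 91, 92, 97, 99, 105, 109, 112, 114, 118, 123, 124, 122, 0, 0, 0, 0, 0]
0 [75, 62, 68, 67, 78, 79, 75, 66, 71, 77, 81, 86, 89, 94, 96, 98, 103, 108, 111, 113, 117, 122, 126, 124, 0, 0, 0, 0, 0]
15 [71, 62, 67, 69, 77, 79, 72, 66, 71, 76, 82, 87, 91, 93, 98, 99, 105, 109, 113, 115, 116, 123, 125, 0, 0, 0, 0, 0, 0]
30 [71, 60, 68, 68, 75, 80, 72, 67, 71, 77, 80, 87, 89, 95, 96, 101, 103, 107, 112, 114, 117, 120, 125, 0, 0, 0, 0, 0, 0]
t 15.6 tcp stand [116.8  79.3] 181.5 -> xyz [0. 0. 0.] turn 0.4 F [0.2 1.  0.8] op 0.0
tip -1 7248 [222.2 228.6 253.7] x [ 78. 116.]
tip 1 7274 [222.5 228.9 254.6] x [117. 156.]
t 15.6 tcp stand [116.8  78.6] 181.3 -> xyz [0. 0. 0.] turn 0.3 F [ 0.2 -1.1 -0.5] op 0.0
```

View pics/v13.png

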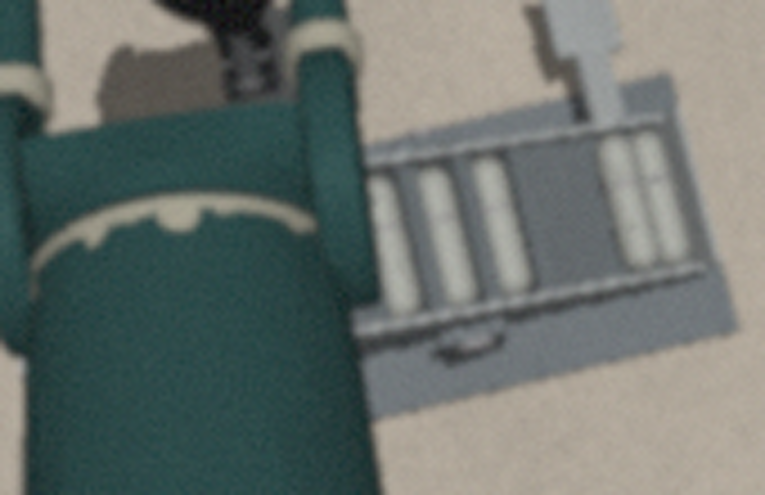

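All as wanted: pockets filled at view (395,245), (448,235), (502,225); spares in the channel at (628,200), (660,195). Now press the run-out ear to about level.

Request:
servo_tool([
  {"xyz":[0,3,40],"turn":0},
  {"xyz":[0,3,65],"turn":0},
  {"xyz":[0,3,72],"turn":0},
  {"xyz":[0,3,78],"turn":0},
  {"xyz":[0,3,84],"turn":0},
  {"xyz":[0,3,90],"turn":0},
  {"xyz":[0,3,95],"turn":0},
  {"xyz":[0,3,98],"turn":0},
])

```text
t: 16.4
tcp_pos: [0.591, 0.1271, 0.0866]
tool_rot: [1.908, 2.494, 0.009]
contact_force: [-3.3, 5.2, 12.6]
opening: 0.0
```

Request:
servo_tool([
  {"xyz":[0,0,3],"turn":0},
  {"xyz":[0,0,5],"turn":0},
  {"xyz":[0,0,6],"turn":0},
  {"xyz":[0,0,6],"turn":0},
])

```text
t: 16.8
tcp_pos: [0.5912, 0.1275, 0.0806]
tool_rot: [1.908, 2.494, 0.01]
contact_force: [-1.9, 5.6, 9.7]
opening: 0.0005
```

```bash
cat >> fit.py <<'E'
def tilt(f):
    c=prof(f); q=st(cloud(c)); v,u=np.mgrid[0:420,0:560]
    def z(x0,x1,y0,y1):
        m=(q[...,0]>x0)&(q[...,0]<x1)&(q[...,1]>y0)&(q[...,1]<y1)&(q[...,2]>40)&(q[...,2]<165)
        k=q[m]; return len(k), np.median(k[:,2]).round(1) if len(k) else None, np.median(k[:,1]).round(1) if len(k) else None, (round(float(np.polyfit(k[:,1],k[:,2],1)[0]),3) if len(k)>8 else None)
    print('ear ch',z(98,132,-122,-90)); print('ear ro',z(98,132,68,96)); print('bench', np.median(q[(q[...,0]>150)&(q[...,0]<200)&(abs(q[...,1]+150)<40)][:,2]).round(1))
    for y0,y1 in((-14,-10),(18,21),(52,72),(-46,-44)): print('deck',y0,z(-35,35,y0,y1))
E
python3 -c "
from fit import *
tilt('t14')"
```

```text
-30 [118, 107, 110, 105, 114, 113, 98, 97, 99, 100, 102, 103, 105, 102, 106, 101, 107, 107, 108, 105, 110, 108, 111, 110, 111, 0, 0, 0, 0]
-15 [117, 108, 110, 108, 115, 113, 97, 98, 99, 100, 102, 104, 104, 104, 108, 102, 106, 106, 110, 108, 109, 109, 113, 109, 112, 0, 0, 0, 0]
0 [119, 110, 111, 107, 114, 113, 98, 97, 99, 101, 102, 104, 105, 105, 107, 105, 108, 106, 110, 108, 110, 110, 112, 0, 0, 0, 0, 0, 0]
15 [121, 109, 110, 107, 115, 114, 98, 97, 99, 101, 102, 104, 105, 105, 106, 103, 107, 108, 110, 106, 111, 109, 112, 0, 0, 0, 0, 0, 0]
30 [115, 109, 110, 109, 114, 113, 98, 97, 98, 100, 103, 103, 104, 104, 107, 102, 108, 107, 108, 107, 111, 109, 111, 0, 0, 0, 0, 0, 0]
t 16.9 tcp stand [122.5  79.4] 80.6 -> xyz [0. 0. 0.] turn 0.2 F [-1.3  6.4 11.2] op -0.0
ear ch (161, np.float64(100.3), np.float64(-106.3), 0.048)
ear ro (4, np.float64(118.4), np.float64(94.6), None)
bench 0.3
deck -14 (44, np.float64(108.1), np.float64(-12.1), 0.259)
deck 18 (35, np.float64(111.2), np.float64(19.4), 0.325)
deck 52 (11, np.float64(114.3), np.float64(53.5), -1.19)
deck -46 (22, np.float64(105.8), np.float64(-44.7), 1.456)
```

Tilt ≈ −0.08 rad. About 6.5 mm more.

Request:
servo_tool([
  {"xyz":[0,0,3],"turn":0},
  {"xyz":[0,0,5],"turn":0},
  {"xyz":[0,0,6.5],"turn":0},
  {"xyz":[0,0,6.5],"turn":0},
])

```text
t: 17.25
tcp_pos: [0.5912, 0.128, 0.0741]
tool_rot: [1.908, 2.495, 0.01]
contact_force: [-2.8, 5.8, 10.4]
opening: 0.0004
```

```bash
python3 -c "
from fit import *
tilt('t15')"
```

```text
-30 [130, 118, 120, 114, 122, 123, 105, 103, 105, 107, 107, 106, 109, 107, 109, 103, 109, 105, 109, 108, 107, 107, 108, 108, 104, 0, 0, 0, 0]
-15 [132, 119, 120, 117, 122, 123, 104, 103, 104, 106, 106, 109, 109, 106, 108, 106, 109, 106, 111, 107, 108, 109, 109, 108, 102, 0, 0, 0, 0]
0 [133, 118, 121, 117, 123, 122, 108, 104, 104, 107, 108, 109, 108, 108, 109, 105, 109, 106, 110, 107, 108, 106, 109, 0, 0, 0, 0, 0, 0]
15 [133, 119, 119, 117, 123, 122, 107, 104, 105, 106, 107, 108, 109, 106, 108, 107, 109, 104, 109, 108, 108, 107, 108, 0, 0, 0, 0, 0, 0]
30 [130, 117, 121, 117, 122, 122, 105, 106, 104, 106, 108, 109, 108, 106, 109, 105, 110, 108, 108, 107, 107, 107, 107, 0, 0, 0, 0, 0, 0]
t 17.3 tcp stand [122.7  79.8] 74.1 -> xyz [0. 0. 0.] turn 0.2 F [-2.6  7.4 10.1] op -0.0
ear ch (163, np.float64(108.8), np.float64(-106.0), -0.016)
ear ro (4, np.float64(110.2), np.float64(81.9), None)
bench 0.2
deck -14 (48, np.float64(110.0), np.float64(-11.9), -0.476)
deck 18 (34, np.float64(109.4), np.float64(19.5), -0.219)
deck 52 (11, np.float64(109.3), np.float64(53.6), -0.397)
deck -46 (21, np.float64(108.1), np.float64(-45.0), 0.725)
```

Level within measurement (ears 108.8 / 110; deck 109–110). Back off slowly, clear the stand, and check.

Request:
servo_tool([
  {"xyz":[0,0,-3],"turn":0},
  {"xyz":[0,0,-10],"turn":0},
  {"xyz":[0,0,-40],"turn":0},
  {"xyz":[0,0,-85],"turn":0},
  {"xyz":[0,0,-130],"turn":0},
  {"xyz":[40,20,-150],"turn":0},
  {"xyz":[85,40,-150],"turn":0},
  {"xyz":[130,60,-150],"turn":0},
])

```text
t: 18.1
tcp_pos: [0.6136, 0.2676, 0.2228]
tool_rot: [1.908, 2.493, 0.004]
contact_force: [0.4, -1.0, 0.4]
opening: 0.0001
```

Request:
servo_tool([
  {"xyz":[45,30,0],"turn":0},
  {"xyz":[90,60,0],"turn":0},
  {"xyz":[130,60,0],"turn":0},
  {"xyz":[130,60,0],"turn":0},
  {"xyz":[130,60,0],"turn":0},
])

```text
t: 18.6
tcp_pos: [0.6353, 0.4089, 0.2195]
tool_rot: [1.904, 2.499, -0.003]
contact_force: [0.6, 0.3, 0.7]
opening: 0.0
```

```bash
python3 -c "
from fit import *
tilt('t16'); c=load('t16'); cv2.imwrite('pics/v16.png',c['frame'])
q=st(cloud(c)); z=q[...,2]
for n,s in(('ch',(-122,-92)),('ro',(70,98))):
    m=(abs(q[...,0]-115)<18)&(q[...,1]>s[0])&(q[...,1]<s[1])&(z>60)&(z<160); k=q[m]; print(n,m.sum(),k.mean(0).round(1))
"
```

```text
-30 [133, 119, 120, 115, 121, 121, 105, 105, 106, 106, 107, 108, 107, 106, 108, 104, 109, 105, 109, 106, 108, 108, 108, 108, 102, 109, 109, 110, 170]
-15 [133, 119, 121, 117, 123, 123, 106, 103, 105, 106, 108, 108, 109, 107, 109, 105, 110, 107, 108, 107, 108, 107, 109, 110, 107, 108, 108, 111, 169]
0 [131, 119, 120, 117, 121, 122, 104, 104, 105, 106, 107, 107, 109, 106, 109, 106, 109, 107, 108, 108, 108, 107, 108, 109, 106, 109, 109, 109, 168]
15 [133, 117, 120, 118, 122, 123, 104, 105, 106, 107, 106, 107, 108, 106, 109, 105, 109, 107, 110, 108, 107, 108, 109, 108, 105, 109, 110, 110, 170]
30 [132, 118, 120, 116, 122, 122, 106, 104, 105, 106, 106, 108, 109, 106, 108, 105, 108, 107, 109, 107, 108, 108, 109, 107, 109, 110, 110, 110, 169]
t 18.6 tcp stand [238.1 338.6] 219.9 -> xyz [0. 0. 0.] turn 0.3 F [ 0.1  0.6 -0.7] op -0.0
ear ch (168, np.float64(108.6), np.float64(-106.1), -0.029)
ear ro (150, np.float64(109.4), np.float64(81.7), -0.013)
bench 0.1
deck -14 (46, np.float64(109.1), np.float64(-11.9), -0.138)
deck 18 (33, np.float64(110.3), np.float64(19.5), 0.111)
deck 52 (235, np.float64(109.7), np.float64(62.1), -0.006)
deck -46 (24, np.float64(107.4), np.float64(-45.0), 0.906)
ch 166 [ 115.  -107.1  108.5]
ro 160 [115.   83.9 109.3]
```

View pics/v16.png

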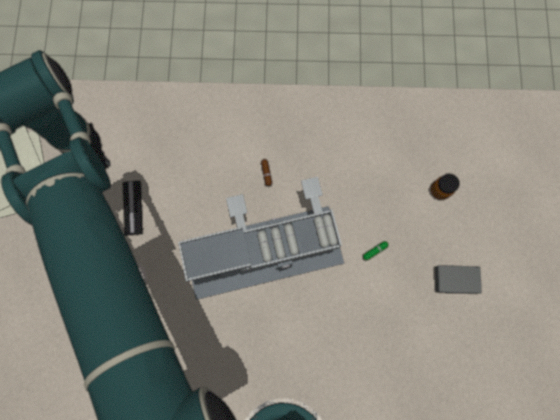

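The board is level to about 0.004 rad. Capsules sit in the three pockets (265,243), (278,241) and (291,239), and two spares in the channel (322,230), (331,229). The bystanders in view are unmoved. The tool is clear, so I'm handing in.

```bash
python3 -c "
from bench import arm
print(arm.close_job())"
```

```text
the job is handed in; nothing more can be done
None
```

The job is done and handed in at about 18.7 s of the 72 s allowed. I rolled the stray capsule off the shelf onto the board and pressed the run-out ear down to its stop, so all the capsules left the channel. I then pressed the channel ear to the other stop and set the board level.

**Last checks:**
- **Capsules:** the final top view and depth show one capsule in each of the three pockets and two spares in the channel.
- **Level:** the ear tops measured 108.5 mm and 109.3 mm, a tilt of about −0.004 rad.
- **Forces:** the highest wrist force I read was about 30 N, when the run-out ear was held on its stop.
- **Other things on the bench:** the jar, slide box, pen rest and both look-alikes were in their original places. The arm hid the dish in the last picture, but the arm was well above it throughout.

**What disagreed with the description:**
- **Fingertip height:** the real fingertips were about 40 mm higher than the reported tool point. My first push therefore passed over the stray without touching it. I measured the tips with the wrist camera's depth and corrected for this afterwards.
- **Foot plate:** it was centred about 46 mm towards the run-out end from the stand's origin.

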